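# Hold a V-block against the sprung stop of a preload fixture

### The job

Lift the steel V-block onto the base plate of the preload fixture and set it down flat in front of the sprung pressure plate, without pushing that plate yet, with its groove running parallel to the pressure plate. Then slide it squarely against the middle of the pressure plate, push until the plate's pointers stand between the two scribed lines, and keep holding it there so that a colleague can clamp it: the program finishes while still holding with this steady push. Never drive the pressure plate far beyond the lines toward its end stop, and leave the dial indicator, the bronze bush and the pin gauge alone.

Things in the scene. Friction and masses are not known exactly. Their poses are not given: they have to be found in the camera images.
- v_block: The part: loose grey steel V-block, 42 (x) x 45 (y) x 35 (z) mm, 0.25 to 0.5 kg, standing on the bench. Origin at the centre of its underside, z up. The V groove, open at the top, runs along x, so its open ends are the faces 42 mm apart; the side faces, with a clamping slot, are 45 mm apart (y); either of them goes against the pressure plate. It acts as a solid block.
- fixture: Fixture, fixed to the bench: steel base plate 180 (x) x 110 (y) x 12 (z) mm, a dark steel bracket across its far end (x 70 to 88 mm) and a sprung steel pressure plate before it. Origin at the centre of its underside; bed at z = 12 mm, free and flat from x = -90 to 31 mm. Push direction: its +x, from the free end to the pressure plate; its yaw varies. Its top is 52 mm above the bench.
- plate_face (a point): Centre of the pressure plate's front face, which the V-block is pushed against; moves with the plate, axes as the fixture's; at rest at x = 31, y = 0, z = 31 mm in the fixture's frame. The plate is 72 mm wide (y), 36 mm high, 10 mm thick, on two sprung guide pins, with a small dark pointer at the foot of each side, at mid thickness (5 mm behind the face).
- pressure_plate (a joint): How far the pressure plate is pushed back along the fixture's +x, in m: 0 at rest, 0.024 at its end stop. Sprung: 3 N to start it, then 0.7 N per mm (10 N at 0.010); it springs back when not held. The two black scribed lines, 8 mm apart, on each edge of the bed lie where the pointers stand at 0.006 and 0.014; aim midway, 0.010.
- dial_indicator: Bystander: round dial indicator with plunger, 107 x 57 x 19 mm, lying on the bench; loose. Origin at the centre of its underside.
- bronze_bush: Bystander: flanged bronze bush, 47 mm across, 32 mm high, standing on the bench; loose. Origin at the centre of its underside.
- gauge_pin: Bystander: plain steel pin gauge standing upright, 20 mm diameter, 50 mm high; loose. Origin at the centre of its underside.
Mind the look-alikes: they are no part of the job. There is more than one size of the v_block; the one meant has the size given above.

How it is judged:
On the way:
1. the V-block stands flat on the bed in front of the pressure plate, which is still at rest (z of v_block in the frame of fixture between 0.009 and 0.015 m and angle between v_block's own z axis and vertical below 0.07 rad and x of v_block in the frame of fixture between -0.075 and 0.012 m and y of v_block in the frame of fixture between -0.04 and 0.04 m and value of joint pressure_plate below 0.002 m), for 0.1 s.
At the end, for the whole second after the job is handed in: The robot still holds the V-block flat on the bed (within 3 mm, 4 degrees), groove parallel to the pressure plate (5 degrees), centred on it sideways (10 mm), pressing with 5 to 16 N so that the pointers stay still between the lines (plate 6 to 14 mm back) (value of joint pressure_plate between 0.006 and 0.014 m and velocity of joint pressure_plate between -0.004 and 0.004 m/s and contact force between v_block and pressure_plate between 5 and 16 N and z of v_block in the frame of fixture between 0.009 and 0.015 m and angle between v_block's own z axis and vertical below 0.07 rad and y of v_block in the frame of fixture between -0.01 and 0.01 m and angle between the x axis of v_block and the y axis of fixture, either way round below 0.09 rad and (contact force between v_block and the fingers above 2 N or contact force between v_block and the arm above 2 N)); the arm keeps its last pose, push and grip.
It fails at once if the pressure plate is driven far beyond the lines (over 20 mm back) (value of joint pressure_plate above 0.02 m).
It fails at once if the dial indicator is disturbed (moved over 15 mm) (distance of dial_indicator from where it was at the start of the episode above 0.015 m).
It fails at once if the bronze bush is disturbed (moved over 15 mm) (distance of bronze_bush from where it was at the start of the episode above 0.015 m).
It fails at once if the pin gauge is disturbed (moved over 15 mm) (distance of gauge_pin from where it was at the start of the episode above 0.015 m).
It also fails if it takes over 50 s, if anything falls off the work surface, if the arm or the gripper's body presses on something with over 40 N, if the wrist force passes 120 N, or if a joint passes its speed limit or range.

### The arm

A 6-joint arm with a two-finger parallel gripper is mounted at the origin on a cart in front of the work surface, level with it; the furniture and walls round the work are solid. World frame = base frame: x ahead of the robot, y to its left, z up, the work surface at z = 0. Lengths are in m, angles in rad, forces in N, time in s.
With the tool pointing down it reaches from about 0.4 to 0.825 m from the base axis. Payload 7 kg.
Tool frame: the origin (TCP) lies at the very end of the fingers, on their centre line; the grasp point (between the pads) lies 19 mm behind it (arm.pinch_z is the distance from the TCP to the grasp point, in m); z points along the fingers, y is the line along which they close (so a half turn about z gives the same grasp; the last joint's range is limited). The gripper opens to 88 mm and grips with 3 to 60 N. Pads are 19 mm wide; open, the fingers measure 130 mm over their backs; the gripper's body (78 mm by 193 mm) begins 47 mm behind the grasp point.
Start: joints at [-0.921, 0.359, 0.012, 0, -1.224, -0.288], TCP at [0.239, -0.631, 0.227] pointing down, gripper open.
Joint ranges: [-3.07, 3.07], [-1.43, 2.12], [-1.02, 1.25], [-3.03, 1.67], [-3.05, -0], [-3.03, 3.03]. Speed limits (rad/s): [2.39, 2.39, 3.01, 3.14, 3.14, 3.14].

### API

Orientations are given as a unit quaternion [x, y, z, w].
In Python, from cell import arm gives the robot as it stands.
- The arm moves only by the tool arm_command, never from a script. Its argument "motion" is a list of rows, each a list of 3 entries, a list of its own where there are three numbers: the shift along the tool's x, y, z in cm, then the turn about the tool's z in degrees, then the opening, from 0 (shut) to 1 (fully open). A call has 1 to 12 rows; each row shifts and turns the commanded pose from where the row before left it, along the tool's axes as they then stand; what a row does not reach is not made up. A row lasts 1/10 s, in which the tool goes at most 50 mm and 8.59 degrees, less where a joint would pass 70% of its speed; a pose out of reach is approached as far as the arm can. A call with a gripper value outside its range is refused whole. The fingers move at their own pace and stop on an object; "force" is the grip in N (left out, the last holds). Time passes only in rows, so rows that do not move let the fingers close. It gives the time, the measured TCP pose, the force, the opening and the grip force at its end, in the units of the state.
- arm.get_obs(): the state, without advancing time (a new reading comes with each control period).
- arm.camera(name): name is "scene" or "side" or "wrist"; returns a dict with "color" (420x560x3 uint8, blue, green, red), "z_map" (420x560 float32, m along the optical axis (not along the pixel's ray), 0 where there is no reading), "fx", "fy", "cx", "cy" (pixels), "world_to_cam" (4x4, takes a point from world to camera coordinates); the wrist camera has in their place "hand_eye" (4x4, takes a point from camera to tool coordinates, whose origin is the TCP and whose axes are the flange's). Camera axes: x right, y down, z forward; pixel columns grow to the right and rows downward; lengths in m; the calibration is good to about 2 mm. A picture is of the moment at which its call begins: read the wrist's pose just before it.
- arm.hand_in(): hands the job in; it is judged then, once.
Trained networks look in the newest picture that a camera, given by its name, has taken for a name from the list of things; names that differ only in an ending like _2 or _b are one class to them, and where a whole thing is asked for, a point or a joint stands for the part that bears it (a point fixed in the world has none). Each returns a list of dicts, best first, with "score" (0 to 1); they miss things now and then, are a little off and sometimes report something else, mostly with a low value. They report only what shows in the picture. A call takes as long as a camera call. They do not tell look-alikes from the thing itself.
- arm.regions_of(camera, target): "pixels" (420x560 bool, what is visible of it) and "uv" ([column, row] in pixels, amid what is visible of it).
The state is a dict: "time_s": time; "joint_positions": joint angles; "joint_velocities": joint speeds; "joint_efforts": joint torques, N m; "position": TCP position; "tool_rot": TCP orientation; "force": force on the tool from outside, world axes, zero at the start; "torque": the same for the moment, N m; "gripper_width": opening from 0.0 (shut) to 1.0 (fully open); "gripper_force": force on a finger pad.
Only numpy, scipy, OpenCV 4.12 (cv2) and the standard library are available. Lean on these libraries where they do the work, as an engineer would, in place of code of your own. Each camera call takes 0.05 s, during which the arm holds its last target. There are 200 camera calls.

## Working session

There is one attempt and no reset: what is moved stays moved. The work goes in short steps, Python scripts to look and compute and a tool call to move; the robot and the scene stay as the last step left them, time stands still between calls to the robot, and variables do not carry over. Pictures are saved under pics/ and viewed, at most 10 in all, crops included, and the job is handed in when it is done.

Besides the shell and the picture viewer there is one more tool, called after "Request:" as name([rows], argument=value, ...), one row to a line, values as JSON. arm_command: Moves the arm, as the interface text tells. Its arguments: {"type":"object","properties":{"motion":{"type":"array"},"force":{"type":"number"}},"required":["motion"]}

```bash
ls; mkdir -p pics; cat > h.py <<'E'
import numpy as np, cv2
from cell import arm
from scipy.spatial.transform import Rotation as R
def cloud(c, mask=None):
    z=c["z_map"]; v,u=np.nonzero((z>0) if mask is None else (mask&(z>0)))
    d=z[v,u]; P=np.c_[(u-c["cx"])/c["fx"]*d,(v-c["cy"])/c["fy"]*d,d]
    if "world_to_cam" in c: T=np.linalg.inv(c["world_to_cam"])
    else:
        o=c["obs"]; T=np.eye(4); T[:3,:3]=R.from_quat(o["tool_rot"]).as_matrix(); T[:3,3]=o["position"]; T=T@c["hand_eye"]
    return P@T[:3,:3].T+T[:3,3],u,v
def shot(name):
    o=arm.get_obs(); c=arm.camera(name); c["obs"]=o; return c
E
python3 - <<'E'
from h import *
ims=[]
o=arm.get_obs();print(o["tool_rot"],o["position"])
for n in ("scene","side"):
    c=shot(n); ims.append(c["color"])
    cv2.imwrite(f"pics/{n}0.png",c["color"])
    for t in ("v_block","fixture","plate_face","dial_indicator","bronze_bush","gauge_pin"):
        for r in arm.regions_of(n,t):
            P,_,_=cloud(c,r["pixels"])
            if len(P)<10: continue
            P=P[P[:,2]>0.004]
            top=P[P[:,2]>np.percentile(P[:,2],98)-0.006]
            q=cv2.minAreaRect((top[:,:2]*1000).astype(np.float32))
            q2=cv2.minAreaRect((P[:,:2]*1000).astype(np.float32))
            print(n,t,round(r["score"],2),np.round(r["uv"]),len(P),"zmax",np.percentile(P[:,2],98).round(4),np.round(q[0]),np.round(q[1]),round(q[2]),"all",np.round(q2[0]),np.round(q2[1]),round(q2[2]))
E
```

```text
pics
[-1.79856639e-01  9.83692485e-01  7.97931149e-04 -2.19091593e-04] [ 0.23872786 -0.63085237  0.22563565]
scene v_block 0.9 [379. 288.] 395 zmax 0.0249 [ 421. -324.] [75. 37.] 4 all [ 421. -324.] [75. 38.] 3
scene v_block 0.83 [362. 253.] 528 zmax 0.0347 [ 509. -249.] [42. 44.] 26 all [ 508. -248.] [45. 45.] 31
scene v_block 0.62 [418. 270.] 1100 zmax 0.0448 [ 527. -349.] [54. 56.] 25 all [ 528. -350.] [57. 56.] 26
scene fixture 0.91 [288. 213.] 2558 zmax 0.0511 [608. -27.] [85. 58.] 76 all [550. -16.] [115. 181.] 78
scene plate_face 0.75 [298. 198.] 409 zmax 0.0486 [585. -23.] [73. 12.] 79 all [600. -27.] [77. 43.] 77
scene dial_indicator 0.55 [249. 262.] 550 zmax 0.0196 [ 364. -104.] [61. 53.] 42 all [ 361. -101.] [54. 78.] 58
scene bronze_bush 0.79 [377. 222.] 320 zmax 0.0322 [ 648. -201.] [31. 29.] 9 all [ 645. -202.] [40. 44.] 31
side v_block 0.97 [348. 220.] 354 zmax 0.036 [ 508. -250.] [45. 46.] 29 all [ 508. -250.] [45. 47.] 29
side v_block 0.66 [374. 239.] 184 zmax 0.0252 [ 439. -324.] [30. 35.] 74 all [ 439. -325.] [31. 35.] 72
side v_block 0.58 [391. 218.] 625 zmax 0.0462 [ 528. -351.] [59. 60.] 27 all [ 528. -351.] [60. 60.] 27
side fixture 0.89 [266. 197.] 1945 zmax 0.0519 [607. -30.] [84. 59.] 78 all [547. -17.] [112. 183.] 78
side plate_face 0.57 [271. 184.] 304 zmax 0.0493 [584. -26.] [70. 14.] 78 all [598. -29.] [72. 43.] 77
side dial_indicator 0.87 [277. 244.] 417 zmax 0.021 [ 364. -102.] [55. 57.] 76 all [ 355. -107.] [95. 56.] 28
side bronze_bush 0.66 [339. 187.] 182 zmax 0.034 [ 647. -203.] [27. 26.] 78 all [ 645. -202.] [41. 43.] 3
side gauge_pin 0.5 [207. 172.] 37 zmax 0.1225 [137. -52.] [0. 0.] 0 all [384.  70.] [552.  13.] 25
side gauge_pin 0.31 [348. 217.] 355 zmax 0.036 [ 508. -250.] [45. 46.] 29 all [ 508. -250.] [45. 47.] 29
```

```bash
python3 - <<'E'
import cv2
a=cv2.imread("pics/scene0.png")[150:330,180:460]
cv2.imwrite("pics/s1.png",cv2.resize(a,None,fx=2.8,fy=2.8,interpolation=2))
E
```

```text
(no output)
```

View pics/s1.png

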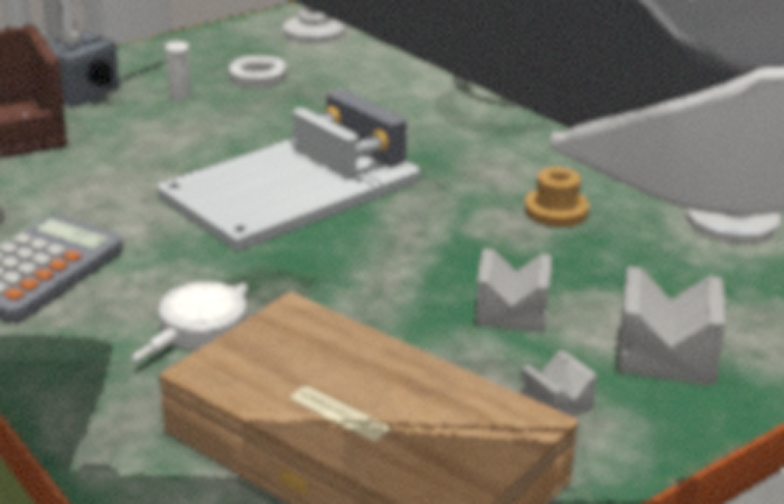

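The middle V-block (crop 513,290, at world about 508,-249 mm) is the 42x45x35 one. The fixture points along about -12° yaw, with its plate at crop (325,140). The pin gauge stands at crop (177,70), and a wooden box lies nearest.

```bash
cat >> h.py <<'E'
def delta(p,yaw=None):
    """cm shift in tool axes to world p; turn (deg) about tool z so that tool y lies along world angle yaw (mod 180)"""
    o=arm.get_obs(); M=R.from_quat(o["tool_rot"]).as_matrix()
    d=M.T@(np.array(p)-o["position"])*100; t=0
    if yaw is not None:
        cur=np.degrees(np.arctan2(M[1,1],M[0,1])); t=-((yaw-cur+90)%180-90)
    print("shift cm",d.round(2),"turn",round(t,1),"pos",np.round(o["position"],4),"F",np.round(o["force"],1),"j6",round(o["joint_positions"][5],2),"tilt",M[:,2].round(4)); return d,t
E
python3 - <<'E'
from h import *
c=shot("scene"); P,u,v=cloud(c)
print("cam",np.linalg.inv(c["world_to_cam"])[:3,3])
m=(abs(P[:,0]-.508)<.04)&(abs(P[:,1]+.249)<.04)&(P[:,2]>.028)
q=P[m]; print(len(q))
H,x,y=np.histogram2d(q[:,0],q[:,1],bins=[np.arange(.475,.54,.005),np.arange(-.285,-.215,.005)]);print(H.astype(int))
for r in arm.regions_of("scene","gauge_pin"): print(r["score"],r["uv"])
m=(u>240)&(u<380)&(v>255)&(v<300)&(P[:,2]>.03)&(P[:,0]<.45); print("box",P[m].min(0),P[m].max(0))
delta([.508-.03,-.249,.26],27); delta([.508,-.249,.2],-63)
E
```

```text
cam [-0.1311122  -0.61944246  0.46975229]
193
[[0 0 0 0 0 0 0 0 0 0 0 0 0]
 [0 0 0 0 0 0 0 3 8 5 0 0 0]
 [0 0 0 0 0 0 0 3 7 5 0 0 0]
 [0 0 0 0 0 0 0 3 4 4 2 0 0]
 [0 1 5 3 0 0 0 0 5 2 3 1 0]
 [0 6 8 3 2 0 0 0 1 4 5 1 0]
 [0 1 4 5 2 0 0 0 0 2 3 5 0]
 [0 0 3 2 7 1 0 0 0 2 3 5 3]
 [0 0 0 4 4 4 1 0 0 0 0 3 2]
 [0 0 0 2 3 3 2 0 0 0 0 2 0]
 [0 0 0 0 4 1 3 0 0 0 0 0 0]
 [0 0 0 0 0 7 2 1 0 0 0 0 0]
 [0 0 0 0 0 0 2 0 0 0 0 0 0]]
box [ 0.27006818 -0.35624197  0.03006811] [ 0.38673745 -0.1589788   0.04282781]
shift cm [-35.9   27.29  -3.34] turn 83.7 pos [ 0.2389 -0.6313  0.2266] F [-0.  -0.8 -0.7] j6 -0.29 tilt [ 0. -0. -1.]
shift cm [-38.7   26.23   2.66] turn -6.3 pos [ 0.2389 -0.6313  0.2266] F [-0.  -0.8 -0.7] j6 -0.29 tilt [ 0. -0. -1.]
```

Request:
arm_command([
  [[-3.2, 2.5, -0.3], 0, 1],
  [[-3.2, 2.5, -0.3], 0, 1],
  [[-3.2, 2.5, -0.3], 0, 1],
  [[-3.2, 2.5, -0.3], 0, 1],
  [[-3.2, 2.5, -0.3], 0, 1],
  [[-3.2, 2.5, -0.3], 0, 1],
  [[-3.2, 2.5, -0.3], 0, 1],
  [[-3.2, 2.5, -0.3], 0, 1],
  [[-3.2, 2.5, -0.3], 0, 1],
  [[-3.2, 2.4, -0.3], 0, 1],
  [[-3.2, 2.4, 0], 0, 1],
  [[0, 0, 0], 0, 1],
], force=40)

```text
time_s: 2.0
position: [0.4736, -0.2483, 0.2569]
tool_rot: [-0.182, 0.983, -0.0, 0.001]
force: [-1.2, 0.6, -0.6]
gripper_width: 0.998
gripper_force: 0.0
```

Request:
arm_command([
  [[0, 0, 0], 8.5, 1],
  [[0, 0, 0], 8.5, 1],
  [[0, 0, 0], 8.5, 1],
  [[0, 0, 0], 8.5, 1],
  [[0, 0, 0], 8.5, 1],
  [[0, 0, 0], 8.5, 1],
  [[0, 0, 0], 8.5, 1],
  [[0, 0, 0], 8.5, 1],
  [[0, 0, 0], 8.5, 1],
  [[0, 0, 0], 6, 1],
  [[0, 0, 0], 0, 1],
  [[0, 0, 0], 0, 1],
])

```text
time_s: 3.2
position: [0.4713, -0.2516, 0.2566]
tool_rot: [0.512, 0.859, 0.0, 0.0]
force: [0.4, 0.2, -0.3]
gripper_width: 1.001
gripper_force: 0.0
```

```bash
cat > blk.py <<'E'
from h import *
def block(tag):
    c=shot("wrist"); cv2.imwrite(f"pics/{tag}.png",c["color"])
    for r in arm.regions_of("wrist","v_block"):
        P,_,_=cloud(c,r["pixels"]); P=P[P[:,2]>.006]
        if len(P)<20: continue
        zt=np.percentile(P[:,2],98); top=P[P[:,2]>zt-.006]; 
        q=cv2.minAreaRect((top[:,:2]*1000).astype(np.float32))
        # groove direction: bottom/ridge points: largest spread direction of central groove points
        print(round(r["score"],2),r["uv"],len(P),zt.round(4),np.round(q[0],1),np.round(q[1],1),round(q[2],1))
E
python3 - <<'E'
from blk import *
block("w1"); delta([.508,-.249,.2],29)
E
```

```text
0.91 [228.4, 218.9] 561 0.0259 [ 440.6 -322.7] [29.6 31.7] 72.0
0.75 [274.4, 249.2] 829 0.0467 [ 504.9 -301. ] [ 51.8 168.3] 27.7
0.74 [298.3, 195.5] 1169 0.036 [ 510.4 -248.3] [41.1 45.1] 28.4
shift cm [-1.51  3.34  5.66] turn -0.6 pos [ 0.4714 -0.2515  0.2566] F [ 0.1 -0.5 -0.3] j6 -2.52 tilt [ 1.e-04 -1.e-04 -1.e+00]
```

View pics/w1.png

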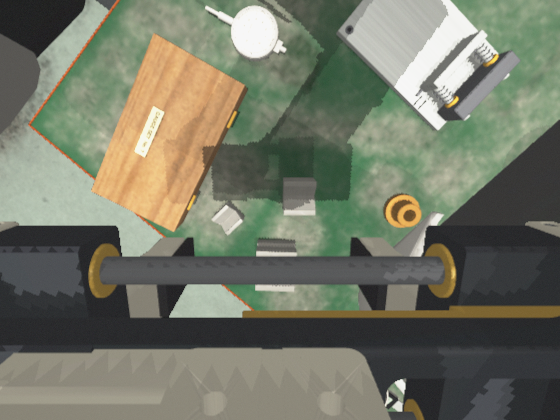

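Target block is at (298,195), and its groove lies along the closing line (28.4°); fingers clear the neighbours.

```bash
python3 -c "
from h import *
delta([.510,-.249,.004],28.5)"
```

```text
shift cm [-1.61  3.52 25.26] turn -0.1 pos [ 0.4714 -0.2515  0.2566] F [ 0.1 -0.5 -0.3] j6 -2.52 tilt [ 1.e-04 -1.e-04 -1.e+00]
```

Request:
arm_command([
  [[-0.8, 1.76, 0], 0, 1],
  [[-0.8, 1.76, 0], 0, 1],
  [[0, 0, 3], 0, 1],
  [[0, 0, 4], 0, 1],
  [[0, 0, 4], 0, 1],
  [[0, 0, 4], 0, 1],
  [[0, 0, 3], 0, 1],
  [[0, 0, 2], 0, 1],
  [[0, 0, 1], 0, 1],
  [[0, 0, 0], 0, 1],
  [[0, 0, 0], 0, 1],
])

```text
time_s: 4.4
position: [0.5108, -0.249, 0.0474]
tool_rot: [0.513, 0.858, 0.0, 0.001]
force: [-0.1, 0.8, -0.1]
gripper_width: 0.998
gripper_force: 0.0
```

```bash
python3 -c "
from blk import *
delta([.510,-.249,.004],28.5);block('w2');delta([.510,-.249,.004],28.5)"
```

```text
shift cm [ 0.04 -0.07  4.34] turn -0.2 pos [ 0.5108 -0.249   0.0474] F [-0.1  0.8 -0.1] j6 -2.54 tilt [ 1.e-03 -4.e-04 -1.e+00]
0.65 [269.9, 224.4] 3819 0.0359 [ 507.9 -242.9] [41.8 32.2] 28.2
0.63 [136.1, 250.2] 145 0.0226 [ 433.8 -305.1] [1.1 5.5] 76.0
shift cm [ 0.06 -0.1   4.39] turn -0.2 pos [ 0.511  -0.249   0.0479] F [ 0.4  0.4 -0. ] j6 -2.54 tilt [ 2.3e-03 -4.0e-04 -1.0e+00]
```

Request:
arm_command([
  [[0, 0, 2], 0, 1],
  [[0, 0, 1.5], 0, 1],
  [[0, 0, 0.85], 0, 1],
  [[0, 0, 0], 0, 1],
  [[0, 0, 0], 0, 0.3],
  [[0, 0, 0], 0, 0.3],
  [[0, 0, 0], 0, 0.3],
  [[0, 0, 0], 0, 0.3],
  [[0, 0, 0], 0, 0.3],
  [[0, 0, 0], 0, 0.3],
  [[0, 0, 0], 0, 0.3],
  [[0, 0, 0], 0, 0.3],
], force=45)

```text
time_s: 5.7
position: [0.5102, -0.2488, 0.0032]
tool_rot: [0.513, 0.858, 0.0, 0.0]
force: [-0.3, -0.1, 1.5]
gripper_width: 0.475
gripper_force: 45.0
```

Request:
arm_command([
  [[0, 0, -1], 0, 0.3],
  [[0, 0, -3], 0, 0.3],
  [[0, 0, -3], 0, 0.3],
  [[0, 0, -3], 0, 0.3],
  [[0, 0, 0], -8, 0.3],
  [[0, 0, 0], -8, 0.3],
  [[0, 0, 0], -8, 0.3],
  [[0, 0, 0], -8, 0.3],
  [[0, 0, 0], -8, 0.3],
  [[0, 0, 0], -8, 0.3],
  [[0, 0, 0], -2, 0.3],
  [[0, 0, 0], 0, 0.3],
])

```text
time_s: 6.9
position: [0.5093, -0.2486, 0.103]
tool_rot: [0.103, 0.995, 0.0, -0.001]
force: [0.2, 0.5, -4.6]
gripper_width: 0.478
gripper_force: 45.0
```

```bash
python3 - <<'E'
from h import *
# refine the fixture pose: bed-height points and plate/bracket tops, several views
for n in ("scene","side","wrist"):
    c=shot(n)
    for r in arm.regions_of(n,"fixture")[:1]:
        P,_,_=cloud(c,r["pixels"])
        b=P[(P[:,2]>.006)&(P[:,2]<.06)]
        q=cv2.minAreaRect((b[:,:2]*1000).astype(np.float32)); print(n,round(r["score"],2),len(b),np.round(q,1) if 0 else q, "bed z",np.median(P[(P[:,2]>.008)&(P[:,2]<.018),2]).round(4))
        t=P[(P[:,2]>.043)&(P[:,2]<.06)]
        if len(t)>20: print("top",cv2.minAreaRect((t[:,:2]*1000).astype(np.float32)))
    for r in arm.regions_of(n,"plate_face")[:1]:
        P,_,_=cloud(c,r["pixels"]); t=P[(P[:,2]>.035)&(P[:,2]<.055)]
        print(" plate",round(r["score"],2),cv2.minAreaRect((t[:,:2]*1000).astype(np.float32)))
    cv2.imwrite(f"pics/{n}3.png",c["color"])
f=lambda x,y,z:[.549+x*.978+y*.208,-.016-x*.208+y*.978,z]
delta(f(-.035,0,.1),78)
E
```

```text
scene 0.81 2485 ((550.4453125, -16.736053466796875), (113.27031707763672, 181.90504455566406), 77.4222183227539) bed z 0.011
top ((608.4246215820312, -27.60854721069336), (85.8782958984375, 58.88279724121094), 77.12532043457031)
 plate 0.64 ((596.7259521484375, -25.93280029296875), (75.81040954589844, 35.447811126708984), 76.98562622070312)
side 0.59 1905 ((550.3230590820312, -17.15709686279297), (112.81908416748047, 185.46524047851562), 78.21638488769531) bed z 0.0116
top ((607.7584228515625, -28.821937561035156), (85.4062271118164, 59.85533905029297), 75.15390014648438)
 plate 0.8 ((594.1917114257812, -27.73617172241211), (69.7387466430664, 37.86022186279297), 80.02770233154297)
wrist 0.74 10992 ((546.4624633789062, -37.034690856933594), (69.03472137451172, 177.49139404296875), 78.55543518066406) bed z 0.0123
 plate 0.86 ((0.0, 0.0), (0.0, 0.0), 0.0)
shift cm [ 4.44 23.6   0.3 ] turn 0.2 pos [ 0.51   -0.2488  0.103 ] F [ 0.2 -0.8 -5. ] j6 -1.67 tilt [-1.e-04  1.e-04 -1.e+00]
```

Request:
arm_command([
  [[0.4, 2.3, 0], 0, 0.3],
  [[0.4, 2.3, 0], 0, 0.3],
  [[0.4, 2.3, 0], 0, 0.3],
  [[0.4, 2.3, 0], 0, 0.3],
  [[0.4, 2.4, 0], 0, 0.3],
  [[0.4, 2.4, 0], 0, 0.3],
  [[0.4, 2.4, 0], 0, 0.3],
  [[0.4, 2.4, 0], 0, 0.3],
  [[0.4, 2.4, 0], 0, 0.3],
  [[0.4, 2.4, 0], 0, 0.3],
  [[0, 0, 0], 0, 0.3],
  [[0, 0, 0], 0, 0.3],
])

```text
time_s: 8.55
position: [0.519, -0.0091, 0.1031]
tool_rot: [0.102, 0.995, -0.0, 0.0]
force: [-0.6, 0.3, -4.1]
gripper_width: 0.476
gripper_force: 45.0
```

```bash
python3 - <<'E'
from h import *
f=lambda x,y,z:[.5503+x*.978+y*.208,-.0168-x*.208+y*.978,z]
c=shot("wrist"); cv2.imwrite("pics/w4.png",c["color"])
P,u,v=cloud(c)
# in fixture frame
g=np.array([.5503,-.0168]); X=(P[:,:2]-g)@np.array([[.978,.208],[-.208,.978]])
m=(P[:,2]>.008)&(P[:,2]<.016)&(abs(X[:,0])<.12)&(abs(X[:,1])<.09)
print("bed x,y range",np.percentile(X[m],[.5,99.5],axis=0),"z",np.median(P[m,2]))
m=(P[:,2]>.042)&(P[:,2]<.056)&(abs(X[:,0])<.12)&(abs(X[:,1])<.09)
print("top n",m.sum(), np.percentile(X[m],[1,99],axis=0) if m.sum()>10 else 0)
delta(f(-.035,0,.1),78)
s=shot("side"); cv2.imwrite("pics/side4.png",cv2.resize(s["color"][100:290,140:420],None,fx=2.8,fy=2.8,interpolation=2))
for r in arm.regions_of("side","v_block"):
    Q,_,_=cloud(s,r["pixels"]); print(round(r["score"],2),r["uv"],np.percentile(Q,[2,50,98],axis=0).round(4).tolist())
E
```

```text
bed x,y range [[-0.08806234 -0.05312202]
 [-0.00926325  0.05532799]] z 0.012175298710342453
top n 31 [[ 0.03246565 -0.0344444 ]
 [ 0.04006278  0.03693578]]
shift cm [ 0.28 -0.04  0.3 ] turn 0.3 pos [ 0.5189 -0.0097  0.103 ] F [-0.2 -0.2 -4.3] j6 -2.14 tilt [-2.e-04 -1.e-04 -1.e+00]
0.87 [388.1, 221.1] [[0.4932, -0.3838, 0.0041], [0.5143, -0.3538, 0.0302], [0.5545, -0.3185, 0.0455]]
0.66 [255.1, 171.7] [[0.4903, -0.0291, 0.0754], [0.499, -0.0102, 0.1246], [0.5989, 0.0269, 0.1384]]
0.63 [374.5, 240.8] [[0.4202, -0.3411, -0.0011], [0.4394, -0.3237, 0.0183], [0.4748, -0.3058, 0.0255]]
```

View pics/w4.png

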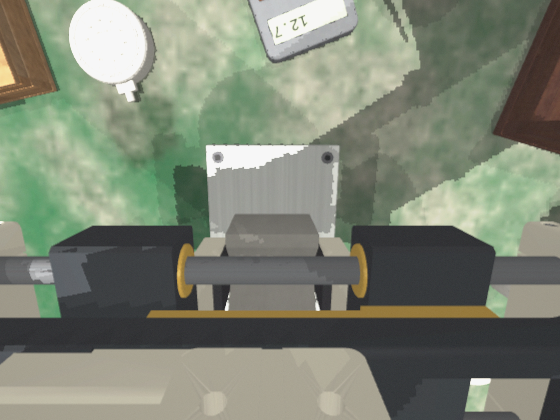

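View pics/side4.png

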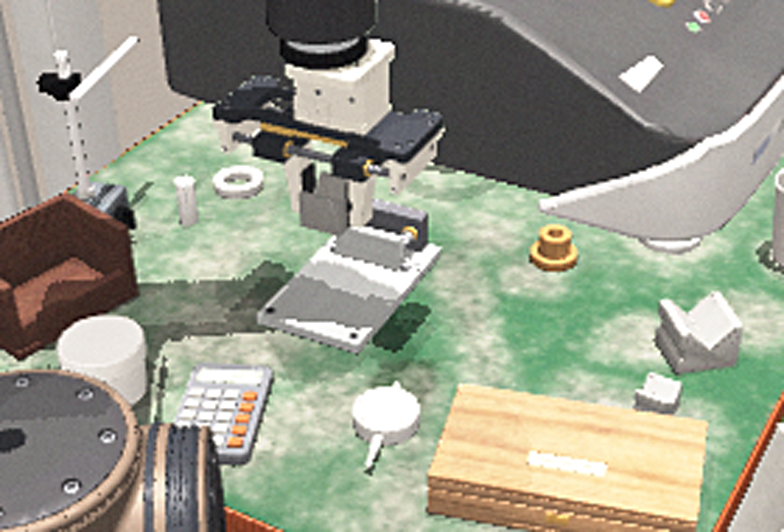

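Both views show the block held level above the bed, centred sideways (bed edges about ±54 mm), short of the plate. Lowering.

Request:
arm_command([
  [[0, 0, 2], 0, 0.3],
  [[0, 0, 2.5], 0, 0.3],
  [[0, 0, 2], 0, 0.3],
  [[0, 0, 1], 0, 0.3],
  [[0, 0, 0.6], 0, 0.3],
  [[0, 0, 0.3], 0, 0.3],
  [[0, 0, 0.2], 0, 0.3],
  [[0, 0, 0], 0, 0.3],
  [[0, 0, 0], 0, 0.3],
])

```text
time_s: 9.6
position: [0.5195, -0.0095, 0.0176]
tool_rot: [0.102, 0.995, 0.0, 0.0]
force: [-0.0, -0.1, -4.6]
gripper_width: 0.474
gripper_force: 45.0
```

Request:
arm_command([
  [[0, 0, 0.1], 0, 0.3],
  [[0, 0, 0.05], 0, 0.3],
  [[0, 0, 0.05], 0, 0.3],
  [[0, 0, 0], 0, 0.3],
  [[0, 0, 0], 0, 0.3],
])

```text
time_s: 10.1
position: [0.5192, -0.0096, 0.0152]
tool_rot: [0.103, 0.995, 0.0, 0.0]
force: [-1.1, -0.8, -2.1]
gripper_width: 0.475
gripper_force: 45.0
```

Request:
arm_command([
  [[0, 0, 0.03], 0, 0.3],
  [[0, 0, 0], 0, 0.3],
  [[0, 0, 0], 0, 0.3],
  [[0, 0, 0], 0, 0.3],
])

```text
time_s: 10.5
position: [0.5192, -0.0096, 0.0151]
tool_rot: [0.102, 0.995, 0.0, 0.0]
force: [-3.3, 0.8, 4.9]
gripper_width: 0.475
gripper_force: 45.0
```

```bash
cat > p.py <<'E'
from h import *
g=np.array([.5503,-.0168]); A=np.array([[.978,.208],[-.208,.978]])
import sys
o=arm.get_obs(); print("tcp_f",((o["position"][:2]-g)@A).round(4),o["position"][2].round(4),"F_f",(o["force"][:2]@A).round(1),o["force"][2].round(1))
for n in ("scene","side"):
    c=shot(n); cv2.imwrite(f"pics/{n}_{sys.argv[1]}.png",cv2.resize(c["color"][140:260,200:380],None,fx=4.4,fy=4.4,interpolation=2))
    for t in ("v_block","plate_face"):
        for r in arm.regions_of(n,t):
            P,_,_=cloud(c,r["pixels"]); X=np.c_[(P[:,:2]-g)@A,P[:,2]]
            if abs(np.median(X[:,0]))>.1 or abs(np.median(X[:,1]))>.06: continue
            X=X[(X[:,2]>.015)&(X[:,2]<.06)&(abs(X[:,1])<.06)]
            if t=="plate_face": X=X[X[:,2]>.042]
            if len(X)>10: print(n,t,round(r["score"],2),len(X),np.percentile(X,[3,50,97],axis=0).round(4).tolist())
E
python3 p.py a
```

```text
tcp_f [-0.032   0.0006] 0.0151 F_f [-3.4  0.1] 4.9
scene v_block 0.6 285 [[-0.056, -0.0221, 0.0165], [-0.0532, -0.003, 0.034], [-0.0231, 0.0216, 0.0466]]
side v_block 0.84 243 [[-0.0573, -0.022, 0.0175], [-0.0529, -0.0013, 0.036], [-0.019, 0.0185, 0.047]]
```

View pics/side_a.png

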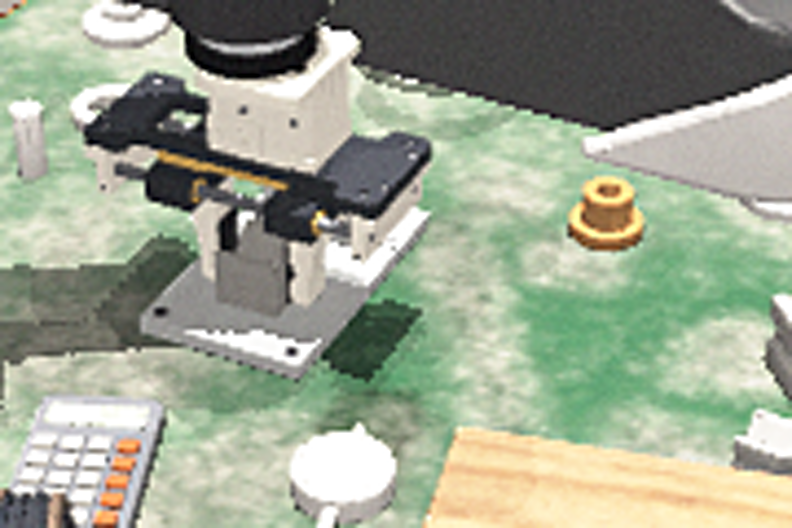

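The block stands flat on the bed, with its rear face about 55 mm behind the fixture's centre and a 40 mm gap to the plate. I'll lighten the downward load and slide forward.

Request:
arm_command([
  [[0, 0, -0.03], 0, 0.3],
  [[0, 0, 0], 0, 0.3],
  [[-0.5, 0, 0], 0, 0.3],
  [[-0.7, 0, 0], 0, 0.3],
  [[-0.7, 0, 0], 0, 0.3],
  [[-0.7, 0, 0], 0, 0.3],
  [[-0.5, 0, 0], 0, 0.3],
  [[-0.3, 0, 0], 0, 0.3],
  [[-0.1, 0, 0], 0, 0.3],
  [[0, 0, 0], 0, 0.3],
  [[0, 0, 0], 0, 0.3],
])

```text
time_s: 11.9
position: [0.5519, -0.0172, 0.0152]
tool_rot: [0.103, 0.995, -0.0, -0.001]
force: [-7.3, 0.5, 8.9]
gripper_width: 0.478
gripper_force: 45.0
```

```bash
python3 p.py b
```

```text
tcp_f [ 0.0017 -0.0001] 0.0152 F_f [-7.2 -1. ] 8.9
scene v_block 0.86 251 [[-0.0224, -0.0216, 0.0161], [-0.02, -0.0051, 0.0338], [0.0115, 0.0176, 0.0465]]
side v_block 0.75 238 [[-0.0238, -0.0225, 0.0172], [-0.0196, -0.0017, 0.0365], [0.0164, 0.0173, 0.047]]
side plate_face 0.64 14 [[0.0205, -0.036, 0.0421], [0.0307, 0.0184, 0.0454], [0.0325, 0.0277, 0.0469]]
```

Request:
arm_command([
  [[0, 0, -0.04], 0, 0.3],
  [[0, 0, -0.02], 0, 0.3],
  [[0, 0, 0], 0, 0.3],
  [[0, 0, 0], 0, 0.3],
])

```text
time_s: 12.6
position: [0.5533, -0.0168, 0.0153]
tool_rot: [0.103, 0.995, -0.0, -0.0]
force: [-0.6, 0.2, -4.1]
gripper_width: 0.477
gripper_force: 45.0
```

Request:
arm_command([
  [[-0.15, 0, 0], 0, 0.3],
  [[-0.15, 0, 0], 0, 0.3],
  [[0, 0, 0], 0, 0.3],
  [[0, 0, 0], 0, 0.3],
])

```text
time_s: 13.0
position: [0.5563, -0.0174, 0.0156]
tool_rot: [0.103, 0.995, -0.0, -0.0]
force: [0.1, -0.0, -4.4]
gripper_width: 0.479
gripper_force: 45.0
```

Request:
arm_command([
  [[-0.15, 0, 0], 0, 0.3],
  [[-0.15, 0, 0], 0, 0.3],
  [[-0.1, 0, 0], 0, 0.3],
  [[0, 0, 0], 0, 0.3],
  [[0, 0, 0], 0, 0.3],
])

```text
time_s: 13.5
position: [0.5599, -0.0182, 0.0156]
tool_rot: [0.103, 0.995, -0.0, -0.0]
force: [-1.1, 0.9, -3.7]
gripper_width: 0.476
gripper_force: 45.0
```

Request:
arm_command([
  [[-0.15, 0, 0], 0, 0.3],
  [[-0.15, 0, 0], 0, 0.3],
  [[0, 0, 0], 0, 0.3],
  [[0, 0, 0], 0, 0.3],
])

```text
time_s: 13.9
position: [0.5625, -0.0188, 0.0155]
tool_rot: [0.103, 0.995, -0.0, -0.001]
force: [-4.1, 2.9, -2.7]
gripper_width: 0.477
gripper_force: 45.0
```

Request:
arm_command([
  [[-0.15, 0, 0], 0, 0.3],
  [[-0.15, 0, 0], 0, 0.3],
  [[-0.1, 0, 0], 0, 0.3],
  [[-0.1, 0, 0], 0, 0.3],
  [[0, 0, 0], 0, 0.3],
  [[0, 0, 0], 0, 0.3],
  [[0, 0, 0], 0, 0.3],
])

```text
time_s: 14.6
position: [0.5665, -0.0198, 0.0153]
tool_rot: [0.103, 0.995, -0.0, -0.001]
force: [-6.7, 3.4, -1.9]
gripper_width: 0.48
gripper_force: 45.0
```

```bash
python3 p.py c
```

```text
tcp_f [0.0165 0.0004] 0.0153 F_f [-7.3  1.9] -1.9
scene v_block 0.8 260 [[-0.0077, -0.0214, 0.016], [-0.0051, -0.0037, 0.0333], [0.0275, 0.0198, 0.0467]]
scene plate_face 0.42 13 [[0.0373, -0.0367, 0.0424], [0.0422, -0.0337, 0.0436], [0.0491, -0.0299, 0.0463]]
side v_block 0.48 233 [[-0.0097, -0.0223, 0.0174], [-0.0045, -0.0006, 0.0361], [0.03, 0.0182, 0.0472]]
side plate_face 0.39 14 [[0.0367, -0.0364, 0.0427], [0.041, 0.0203, 0.0476], [0.0465, 0.0277, 0.05]]
```

Request:
arm_command([
  [[-0.15, 0, 0], 0, 0.3],
  [[-0.1, 0, 0], 0, 0.3],
  [[-0.1, 0, 0], 0, 0.3],
  [[-0.05, 0, 0], 0, 0.3],
  [[0, 0, 0], 0, 0.3],
  [[0, 0, 0], 0, 0.3],
  [[0, 0, 0], 0, 0.3],
])

```text
time_s: 15.6
position: [0.5696, -0.0206, 0.0152]
tool_rot: [0.103, 0.995, -0.0, -0.002]
force: [-9.6, 4.6, 0.3]
gripper_width: 0.48
gripper_force: 45.0
```

```bash
python3 p.py d; python3 - <<'E'
from h import *
c=shot("side"); cv2.imwrite("pics/fin.png",cv2.resize(c["color"][155:225,230:320],None,fx=8,fy=8,interpolation=2))
c=shot("scene"); cv2.imwrite("pics/fin2.png",cv2.resize(c["color"][160:240,260:350],None,fx=7,fy=7,interpolation=2))
E
```

```text
tcp_f [0.0197 0.0003] 0.0152 F_f [-10.3   2.5] 0.3
scene v_block 0.53 257 [[-0.0048, -0.0217, 0.0169], [-0.0022, -0.0024, 0.034], [0.0305, 0.0194, 0.0467]]
side v_block 0.84 241 [[-0.0063, -0.022, 0.0173], [-0.0013, -0.0006, 0.0367], [0.0354, 0.0178, 0.0475]]
```

View pics/fin2.png

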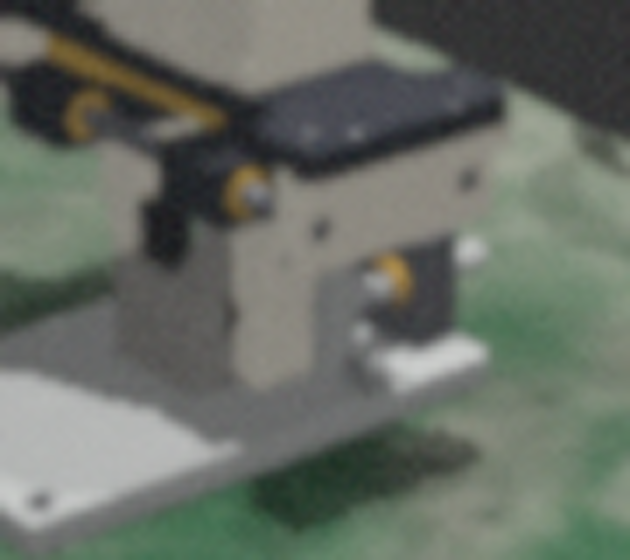

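View pics/fin.png

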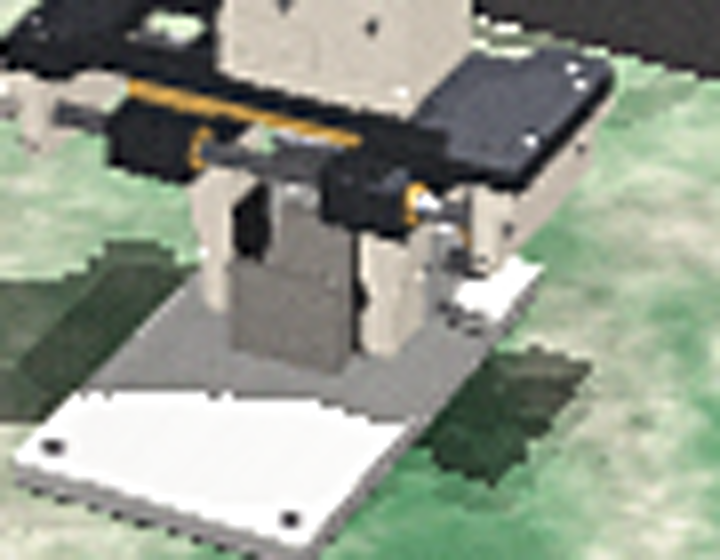

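The views show the block flat and square against the plate, with the pointer by the scribed lines at the edge. The force is about 10 N and travel about 10 mm. I'll check that the push is steady, then hand in.

Request:
arm_command([
  [[0, 0, 0], 0, 0.3],
  [[0, 0, 0], 0, 0.3],
  [[0, 0, 0], 0, 0.3],
  [[0, 0, 0], 0, 0.3],
  [[0, 0, 0], 0, 0.3],
  [[0, 0, 0], 0, 0.3],
])

```text
time_s: 16.6
position: [0.5696, -0.0206, 0.0152]
tool_rot: [0.103, 0.995, -0.0, -0.002]
force: [-10.7, 5.0, 1.4]
gripper_width: 0.475
gripper_force: 45.0
```

```bash
python3 -c "
from cell import arm
o=arm.get_obs();print(o['position'],o['force']);print(arm.hand_in())"
```

```text
[ 0.56962803 -0.020589    0.015225  ] [-10.66640799   5.03121468   1.43759934]
the job is handed in; nothing more can be done
None
```

I handed the job in with the V-block flat and square against the middle of the pressure plate, held with a steady push of about 10–11 N, which puts the plate an estimated 10 mm back, between the lines; the hand-in returned no verdict.

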